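# Strike off a level scoop of tube sleeves

## Task

Take the wide scoop by its wooden handle, scoop up the heap of four tube sleeves from the bin, and draw the heaped scoop sideways under the strike bar on the bin's edge, so that the bar pushes the surplus one back into the bin and one level layer of three sleeves stays in the scoop. Then set the scoop down flat on the bench on the outer side of the strike bar and let go. Do not touch the sleeves with the fingers, and leave the narrow scoop where it is.

Things in the scene. Friction and masses are not known exactly. Their poses are not given: they have to be found in the camera images.
- scoop_grip (a point): Centre of the wooden handle of the wide aluminium scoop (pan 72 mm wide). x runs from handle to nose, y across, z up. Handle: straight bar 60 mm along x, 18 mm wide, 22 mm tall, its centre 50 mm above the scoop's flat underside. Scoop about 0.15 kg. The handle's riser ends 36 mm ahead of this point, the thin nose is 156 mm ahead. The narrow scoop has a like handle.
- scoop_pocket (a point): Centre of the wide scoop's pocket, at its underside, 98 mm ahead of the handle's centre, same axes. Pocket 84 x 66 mm inside, floor 2 mm, side walls 16 mm, back wall 30 mm high, front sill 2.5 mm over the floor, then a ramp down to the nose (x = +58 mm). It holds three sleeves side by side, tops 28 mm above the underside; a second layer reaches 51 mm.
- bin: Low grey steel bin, fixed on the bench (bench top z = 0). Origin: centre of its underside; x away from the robot into the heap, y towards the strike bar. Floor top at z = 3 mm. Inside: x from the near wall (-125 mm, 18 mm high) to the far stop (+100 mm), y -130 to +130 mm, side walls 30 mm high.
- far_stop (a point): Foot of the bin's far stop, on the floor below the middle of its face; axes as the bin. The stop is a plate hung 10 to 62 mm above the floor. The scoop's nose, sliding on the floor, fits through the gap: pushed to about 18 mm past the face, the whole heap of four rolls over the ramp into the pocket. Draw the nose back out before lifting.
- strike_edge (a point): Lower edge of the fixed strike bar (6 mm thick) at its free end, 88 mm above the bench, over the bin's +y wall; axes as the bin. The bar runs 142 mm along +x from here to its post. With the scoop's underside 38 mm below this edge (32 to 43 mm will do) it meets only the upper layer. Handle and riser pass outside the free end, pocket under the bar.
- sleeve_a: one of four alike pieces of bright steel tube, 26 mm diameter, 50 mm long, 45 g; origin at its centre, its axis along its own y. Starts on the floor against the far stop, axis parallel to the stop; b and c lie beside it towards the robot, d is nested on top.
- sleeve_b: one of four alike pieces of bright steel tube, 26 mm diameter, 50 mm long, 45 g; origin at its centre, its axis along its own y. Starts in the middle of the lower layer.
- sleeve_c: one of four alike pieces of bright steel tube, 26 mm diameter, 50 mm long, 45 g; origin at its centre, its axis along its own y. Starts in the lower layer, nearest the robot.
- sleeve_d: one of four alike pieces of bright steel tube, 26 mm diameter, 50 mm long, 45 g; origin at its centre, its axis along its own y. Starts on top, between a and b.
- narrow_scoop: Bystander: aluminium scoop 36 mm wide with a like wooden handle; origin under the centre of its pan, x towards its nose.

How it is judged:
By the outcome, as a careful person would: the job done as asked, in the order asked, and still so for the second after the job is handed in, with the robot touching nothing.
It also fails if it takes over 54 s, if anything falls off the work surface, if the arm or the gripper's body presses on something with over 40 N, if the wrist force passes 120 N, or if a joint passes its speed limit or range.

## Robot

A 6-joint arm with a two-finger parallel gripper is mounted at the origin on the work surface. World frame = base frame: x ahead of the robot, y to its left, z up, the work surface at z = 0. Lengths are in m, angles in degrees, forces in N, time in s.
With the tool pointing down it reaches from about 0.375 to 0.975 m from the base axis. Payload 3.8 kg.
Tool frame: the origin (TCP) lies on the mounting face of the last link; the fingertips stand 166 mm ahead of it and the grasp point (between the pads) lies 147 mm ahead of it (ctrl.grasp_offset is the distance from the TCP to the grasp point, in m); z points along the fingers, y is the direction in which the jaws open and shut (so a half turn about z gives the same grasp; the last joint's range is limited). The gripper opens to 88 mm and grips with 3 to 60 N. Pads are 18 mm wide; open, the fingers measure 123 mm over their backs; the gripper's body (75 mm by 187 mm) begins 45 mm behind the grasp point.
Start: joints at [-70.353, 15.12, 91.902, -0, 72.978, -2.114], TCP at [0.25, -0.627, 0.405] pointing down, gripper open.
Joint ranges: [-150.88, 150.88], [-54.13, 125.18], [17.81, 147.31], [-75.09, 255.09], [0, 152.58], [-146.25, 146.25]. Speed limits (degrees/s): [147.25, 147.25, 180, 180, 180, 180].

## Interface

Orientations are given as [roll, pitch, yaw] about the fixed x, y, z axes, in that order (R = Rz(yaw) Ry(pitch) Rx(roll)).
In Python, from station import ctrl, optics gives the robot as it stands.
- The arm moves only by the tool carry_out, never from a script. Its argument "commands" is a list of rows, each a list of 6 numbers: the shift along the world's x, y, z in cm, then the turn, a rotation vector about the world's x, y, z in rad. A call has 1 to 5 rows; each row is the pose to reach, as a shift and turn from the pose commanded when the call began; what a row does not reach only later rows make up. A row lasts 1/12 s, in which the tool goes at most 41.7 mm and 7.16 degrees, less where a joint would pass 70% of its speed; a pose out of reach is approached as far as the arm can. A call with a gripper value outside its range is refused whole. "fingers" is the closure, from 0 (fully open) to 1 (shut), set as the call begins (left out, the last holds). The fingers move at their own pace and stop on an object; "grip_force" is the grip in N (left out, the last holds). Time passes only in rows, so rows that repeat a pose let the fingers close. It gives the time, the measured TCP pose, the force and the opening at its end, in the units of the state.
- ctrl.observe(): the state, without advancing time (a new reading comes with each control period).
- optics.read_camera(name): name is "scene" or "top" or "wrist"; returns a dict with "frame" (384x512x3 uint8, red, green, blue), "intrinsics" (3x3 intrinsics, pixels), "dist" ([k1, k2, p1, p2, k3] as OpenCV has them; the pictures are not rectified), "eye" and "rotation" of the camera in the world; the wrist camera has in their place "T_tool_cam" (4x4, takes a point from camera to tool coordinates, whose origin is the TCP and whose axes are the flange's). Camera axes: x right, y up, looking along -z (the intrinsics and any distortion apply to the point x, -y, -z); pixel columns grow to the right and rows downward; lengths in m; the calibration is good to about 2 mm. A picture is of the moment at which its call begins: read the wrist's pose just before it. There is no depth.
- ctrl.close_job(): hands the job in, once; it reports no verdict.
The state is a dict: "t": time; "joint_positions": joint angles; "qd": joint speeds; "tau": joint torques, N m; "tcp_pos": TCP position; "tool_rot": TCP orientation; "ft_force": force on the tool from outside, world axes, zero at the start; "moment": the same for the moment, N m; "grip_width": finger opening in m.
Only numpy, scipy, OpenCV 4.12 (cv2) and the standard library are available. Lean on these libraries where they do the work, as an engineer would, in place of code of your own. Each camera call takes 0.05 s, during which the arm holds its last target. There are 200 camera calls.

## Working session

There is one attempt and no reset: what is moved stays moved. The work goes in short steps, Python scripts to look and compute and a tool call to move; the robot and the scene stay as the last step left them, time stands still between calls to the robot, and variables do not carry over. Pictures are saved under pics/ and viewed, about 8 in all and at most 12, crops included, and the job is handed in when it is done.

Besides the shell and the picture viewer there is one more tool, called by a JSON object that holds its "fn" and its "kwargs". carry_out: Moves the arm, as the interface text tells. Its arguments: {"type":"object","properties":{"commands":{"type":"array","items":{"type":"array","items":{"type":"number"}}},"fingers":{"type":"number"},"grip_force":{"type":"number"}},"required":["commands"]}

```bash
ls; mkdir -p pics
python3 - <<'E'
from station import ctrl, optics
import cv2, numpy as np, pickle
print(ctrl.observe())
for n in ("scene","top"):
    c=optics.read_camera(n); pickle.dump(c,open(f"{n}.pkl","wb"))
    cv2.imwrite(f"pics/{n}0.png",c["frame"][:,:,::-1])
    print(n,c["eye"],c["rotation"],c["intrinsics"],c["dist"])
E
```

```text
pics
{'t': 0.0, 'joint_positions': array([-7.03547634e+01,  1.51696004e+01,  9.19801275e+01,  1.42220292e-03,
        7.29776727e+01, -2.11517448e+00]), 'qd': array([-0.0304878 ,  0.10139664, -0.03046972, -0.0228976 , -0.03942745,
       -0.02425325]), 'tau': array([-5.46058400e-04, -5.02114964e+01, -3.56876242e+01,  7.28851184e-02,
        2.93293339e-02, -1.75012474e-04]), 'tcp_pos': array([ 0.25011859, -0.62658718,  0.40339302]), 'tool_rot': array([-1.79872736e+02, -6.06018600e-03,  2.17599865e+01]), 'ft_force': array([ 0.30750117, -1.01598889,  0.98949975]), 'moment': array([-0.01220273,  0.03105003, -0.03440146]), 'grip_width': 0.0883558667309616}
scene [0.82948194 0.30749253 0.62619926] [ 41.08254562  -0.22862916 150.22049358] [[378.06107868   0.         257.32915119]
 [  0.         378.06107868 183.64449776]
 [  0.           0.           1.        ]] [-0.07612767  0.          0.          0.          0.        ]
top [ 0.39577428 -0.11076825  1.02578868] [ 13.06906395  -0.09672203 -88.72910569] [[394.16471989   0.         256.67724619]
 [  0.         394.16471989 197.95411186]
 [  0.           0.           1.        ]] [-0.05615397  0.          0.          0.          0.        ]
```

View pics/top0.png

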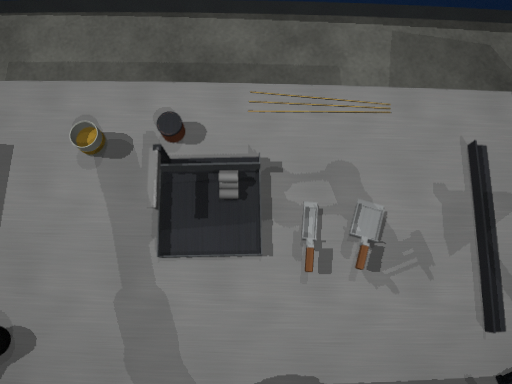

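View pics/scene0.png

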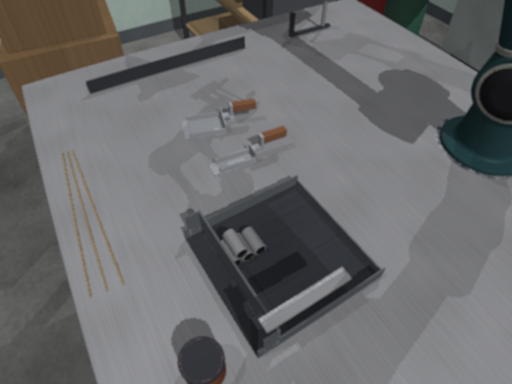

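The top view shows the bin at about (160–260, 155–257), the sleeves at (229,183) and the bar at (155, 148–207). The wide scoop has its pan at (368,222) and handle at (363,257), and the narrow scoop is at (311,235). The scene view agrees with this.

```bash
cat > h.py <<'E'
import numpy as np, cv2, pickle
from scipy.spatial.transform import Rotation as R
def rot(c):
    r=np.array(c["rotation"]); return r if r.shape==(3,3) else R.from_euler("xyz",r,degrees=True).as_matrix()
def cast(c,px,z):
    u=cv2.undistortPoints(np.array(px,float).reshape(-1,1,2),c["intrinsics"],np.array(c["dist"])).reshape(-1,2)
    d=np.c_[u[:,0],-u[:,1],-np.ones(len(u))]@rot(c).T
    e=np.array(c["eye"]); return e+d*((z-e[2])/d[:,2])[:,None]
def proj(c,P):
    q=(np.atleast_2d(P)-c["eye"])@rot(c); q=q*[1,-1,-1]
    return cv2.projectPoints(q,np.zeros(3),np.zeros(3),c["intrinsics"],np.array(c["dist"]))[0].reshape(-1,2)
def load(n): return pickle.load(open(n+".pkl","rb"))
E
python3 - <<'E'
from h import *
c=load("top"); f=c["frame"]
hsv=cv2.cvtColor(f,cv2.COLOR_RGB2HSV)
m=cv2.inRange(hsv,(0,110,50),(20,255,255))
for k in cv2.findContours(m,0,2)[0]:
    if cv2.contourArea(k)>60:
        r=cv2.minAreaRect(k); P=cast(c,cv2.boxPoints(r),0.061)
        print(r,P[:,:2].mean(0).round(4),P[:,:2].round(4).tolist())
s=load("scene");hs=cv2.cvtColor(s["frame"],cv2.COLOR_RGB2HSV)
m=cv2.inRange(hs,(0,110,50),(20,255,255))
for k in cv2.findContours(m,0,2)[0]:
    if cv2.contourArea(k)>60:
        r=cv2.minAreaRect(k);print('scene',r[0],r[1],cast(s,[r[0]],0.05).round(4))
g=cv2.convertScaleAbs(f[130:280,145:400],alpha=1.7,beta=10)
cv2.imwrite("pics/top1.png",cv2.resize(g,None,fx=3,fy=3,interpolation=cv2.INTER_CUBIC)[:,:,::-1])
E
```

```text
((308.9688720703125, 259.498046875), (7.360637664794922, 23.32948112487793), 3.5763344764709473) [ 0.4692 -0.2379] [[0.4414, -0.2271], [0.4977, -0.2309], [0.497, -0.2489], [0.4407, -0.2449]]
((361.5294189453125, 256.8823547363281), (7.761139392852783, 23.768489837646484), 14.03624439239502) [ 0.478  -0.3668] [[0.4519, -0.3496], [0.5083, -0.3655], [0.504, -0.384], [0.4477, -0.3679]]
scene (274.3500061035156, 133.5500030517578) (8.854375839233398, 22.452171325683594) [[ 0.4685 -0.2403  0.05  ]]
scene (243.83999633789062, 104.8799819946289) (8.485280990600586, 20.93036460876465) [[ 0.4784 -0.3689  0.05  ]]
scene (372.5, 6.0) (12.0, 25.0) [[-0.2013 -0.6573  0.05  ]]
scene (58.0, 54.0) (108.0, 116.0) [[ 0.8427 -0.873   0.05  ]]
```

View pics/top1.png

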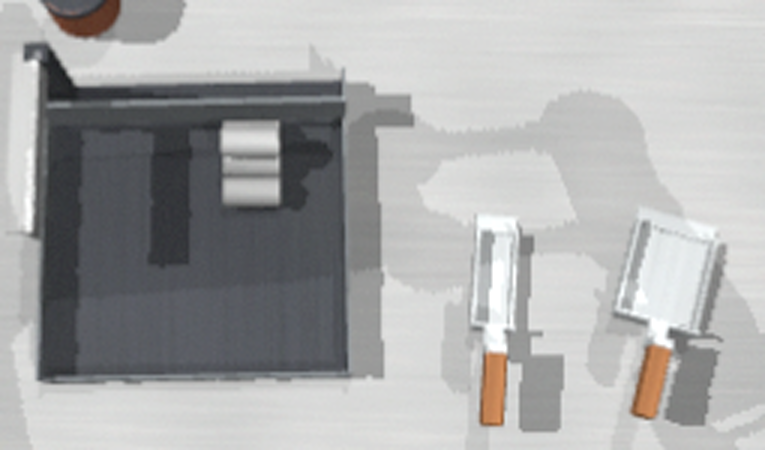

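The crop shows bin near-wall corners at about (40,380) and (347,373), the right wall running up to (344,75), and the bar's free end at about (28,232). The sleeves lie at (250,120–207).

Run:
```python
from h import *
c=load("top")
def z(p,h): return cast(c,np.array(p)/3+[145,130],h)[:,:2].round(4)
print("near wall",z([(40,377),(347,371)],.018))
print("near inner?",z([(43,374),(343,368)],.018))
print("right wall",z([(347,371),(344,100)],.030))
print("left wall",z([(40,377),(46,120)],.030))
print("stop top L,R",z([(48,103),(344,97)],.065))
print("bar free end at .088..0.11",z([(22,233),(36,233)],.10), z([(24,55),(38,55)],.1))
print("sleeve group: d",z([(222,137),(280,137)],.045),"c",z([(222,190),(280,190)],.029), "c near edge", z([(251,206)],.016))
print("scoop pan: nose L,R",z([(641,208),(718,226)],.002),"back L,R top",z([(614,312),(697,334)],.018), "handle ends",z([(660,345),(641,417)],.061))
```

```text
near wall [[ 0.4731  0.14  ]
 [ 0.4845 -0.1207]]
near inner? [[ 0.4757  0.1376]
 [ 0.4869 -0.1172]]
right wall [[ 0.4834 -0.1205]
 [ 0.7212 -0.1131]]
left wall [[0.4721 0.137 ]
 [0.6971 0.1492]]
stop top L,R [[ 0.7017  0.1395]
 [ 0.7125 -0.113 ]]
bar free end at .088..0.11 [[0.581  0.1429]
 [0.5813 0.1316]] [[0.7319 0.1539]
 [0.7321 0.1421]]
sleeve group: d [[ 0.6805 -0.0085]
 [ 0.6816 -0.0586]] c [[ 0.6373 -0.009 ]
 [ 0.6384 -0.0593]] c near edge [[ 0.6266 -0.0337]]
scoop pan: nose L,R [[ 0.6358 -0.3801]
 [ 0.6209 -0.4487]] back L,R top [[ 0.5397 -0.3493]
 [ 0.522  -0.4205]] handle ends [[ 0.507  -0.3763]
 [ 0.4484 -0.3587]]
```

{"fn": "carry_out", "kwargs": {"commands": [[2.38,2.57,-1.45,0,0,-0.0677],[4.76,5.14,-2.9,0,0,-0.1353],[7.14,7.71,-4.35,0,0,-0.203],[9.52,10.28,-5.8,0,0,-0.2706],[11.9,12.85,-7.25,0,0,-0.3383]], "fingers": 0}}

```text
t: 0.52
tcp_pos: [0.3698, -0.497, 0.331]
tool_rot: [-180.0, 0.0, 2.2]
ft_force: [1.3, 0.6, -0.2]
grip_width: 0.0882
```

{"fn": "carry_out", "kwargs": {"commands": [[2.38,2.57,-1.45,0,0,-0.0677],[4.76,5.14,-2.9,0,0,-0.1353],[7.14,7.71,-4.35,0,0,-0.203],[9.52,10.28,-5.8,0,0,-0.2706],[11.9,12.85,-7.25,0,0,-0.3383]]}}

```text
t: 0.93
tcp_pos: [0.4889, -0.3683, 0.2587]
tool_rot: [-180.0, 0.0, -17.2]
ft_force: [0.2, -0.2, -0.7]
grip_width: 0.088
```

{"fn": "carry_out", "kwargs": {"commands": [[0,0,0,0,0,0],[0,0,0,0,0,0],[0,0,0,0,0,0]]}}

```text
t: 1.18
tcp_pos: [0.4882, -0.3699, 0.2595]
tool_rot: [180.0, 0.0, -16.9]
ft_force: [0.8, -0.4, 0.8]
grip_width: 0.0879
```

Run:
```python
from h import *
from station import ctrl, optics
o=ctrl.observe(); c=optics.read_camera("wrist"); pickle.dump((o,c),open("w1.pkl","wb"))
T=np.array(c["T_tool_cam"]); Rt=R.from_euler("xyz",o["tool_rot"],degrees=True).as_matrix()
c["rotation"]=Rt@T[:3,:3]; c["eye"]=o["tcp_pos"]+Rt@T[:3,3]
print(o["t"],o["tcp_pos"],o["tool_rot"],o["ft_force"],c["eye"])
m=cv2.inRange(cv2.cvtColor(c["frame"],cv2.COLOR_RGB2HSV),(0,110,50),(20,255,255))
for k in cv2.findContours(m,0,2)[0]:
    if cv2.contourArea(k)>300:
        r=cv2.minAreaRect(k);P=cast(c,cv2.boxPoints(r),.061);print(r,P[:,:2].mean(0).round(4),P[:,:2].round(4).tolist())
cv2.imwrite("pics/w1.png",c["frame"][:,:,::-1])
```

```text
1.1833 [ 0.48818152 -0.36989143  0.25949264] [ 1.79986076e+02  4.10129527e-02 -1.69070407e+01] [ 0.82821736 -0.40062322  0.8243905 ] [ 0.5511542  -0.39050175  0.23907637]
((255.49996948242188, 220.49998474121094), (56.99999237060547, 24.999996185302734), 90.0) [ 0.4867 -0.3724] [[0.5085, -0.3704], [0.5038, -0.386], [0.4647, -0.3748], [0.4697, -0.3582]]
```

View pics/w1.png

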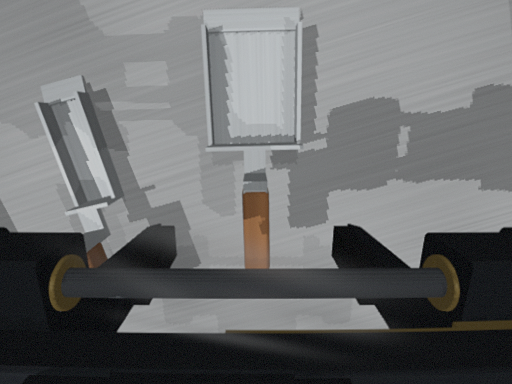

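The wrist view shows the handle centred between the fingers (column 256), with its front end at row 192 and the pan straight ahead (columns 205–302). The yaw is right, so I'll descend and grip.

{"fn": "carry_out", "kwargs": {"commands": [[0,-0.1,-1.5,0,0,0],[0,-0.1,-3,0,0,0],[0,-0.1,-4.5,0,0,0],[0,-0.1,-5.8,0,0,0],[0,-0.1,-6.3,0,0,0]]}}

```text
t: 1.65
tcp_pos: [0.4868, -0.3717, 0.1952]
tool_rot: [-180.0, 0.1, -17.1]
ft_force: [-0.7, -0.3, 0.5]
grip_width: 0.0884
```

{"fn": "carry_out", "kwargs": {"commands": [[0,0,0,0,0,0],[0,0,0,0,0,0],[0,0,0,0,0,0],[0,0,0,0,0,0],[0,0,0,0,0,0]], "fingers": 1, "grip_force": 60}}

```text
t: 2.07
tcp_pos: [0.4887, -0.3712, 0.1977]
tool_rot: [180.0, -0.1, -17.0]
ft_force: [0.6, -0.0, -0.3]
grip_width: 0.0566
```

{"fn": "carry_out", "kwargs": {"commands": [[0,0,0,0,0,0],[0,0,0,0,0,0],[0,0,0,0,0,0],[0,0,0,0,0,0],[0,0,0,0,0,0]]}}

```text
t: 2.48
tcp_pos: [0.4883, -0.3708, 0.1967]
tool_rot: [-180.0, 0.0, -17.0]
ft_force: [0.1, -0.3, -0.5]
grip_width: 0.0237
```

{"fn": "carry_out", "kwargs": {"commands": [[0,0,0,0,0,0],[0,0,0,0,0,0],[0,0,0,0,0,0],[0,0,0,0,0,0],[0,0,0,0,0,0]]}}

```text
t: 2.9
tcp_pos: [0.4882, -0.3709, 0.1967]
tool_rot: [-180.0, 0.0, -17.0]
ft_force: [-0.4, 0.1, -0.1]
grip_width: 0.017
```

{"fn": "carry_out", "kwargs": {"commands": [[0,0,1,0,0,0],[0,0,3,0,0,0],[0,0,5.5,0,0,0],[0,0,8,0,0,0],[0,0,10,0,0,0]]}}

```text
t: 3.32
tcp_pos: [0.4883, -0.371, 0.2989]
tool_rot: [180.0, -0.0, -17.0]
ft_force: [-0.8, -0.7, -1.2]
grip_width: 0.0172
```

Run:
```python
from h import *
from station import ctrl, optics
o=ctrl.observe(); print(o["t"],o["tcp_pos"],o["tool_rot"],o["ft_force"],o["moment"],o["grip_width"])
c=optics.read_camera("wrist"); s=optics.read_camera("scene")
g=np.hstack([c["frame"][:300,150:400],s["frame"][20:320,60:400]]); cv2.imwrite("pics/w2.png",g[:,:,::-1])
```

```text
3.3167 [ 0.48827637 -0.37096592  0.29889375] [ 1.79976489e+02 -4.75168979e-02 -1.70043382e+01] [-0.80354463 -0.66116822 -1.21050328] [ 0.02993209  0.13563407 -0.01423042] 0.017226797119978234
```

View pics/w2.png

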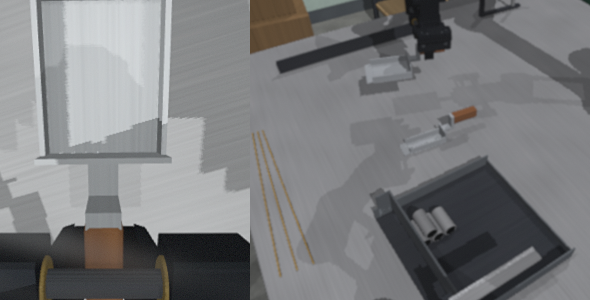

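The scoop is held and lifted about level, pan ahead (columns 186–320), and the narrow scoop hasn't moved. Next I'll carry it over to the bin.

{"fn": "carry_out", "kwargs": {"commands": [[-0.17,3.29,0,0,0,0.034],[-0.34,6.58,0,0,0,0.068],[-0.5,9.87,0,0,0,0.102],[-0.67,13.16,0,0,0,0.136],[-0.83,16.45,0,0,0,0.17]]}}

```text
t: 3.83
tcp_pos: [0.4788, -0.2048, 0.295]
tool_rot: [-179.9, 0.1, -7.2]
ft_force: [-0.1, 0.0, -1.2]
grip_width: 0.0176
```

{"fn": "carry_out", "kwargs": {"commands": [[-0.17,3.29,0,0,0,0.034],[-0.34,6.58,0,0,0,0.068],[-0.5,9.87,0,0,0,0.102],[-0.67,13.16,0,0,0,0.136],[-0.83,16.45,0,0,0,0.17]]}}

```text
t: 4.25
tcp_pos: [0.4704, -0.0403, 0.2953]
tool_rot: [-180.0, 0.1, 2.6]
ft_force: [0.5, 0.3, -1.4]
grip_width: 0.0173
```

{"fn": "carry_out", "kwargs": {"commands": [[0,0,-1.5,0,0,0],[0,0,-3,0,0,0],[0,0,-4.5,0,0,0],[0,0,-6,0,0,0],[0,0,-6,0,0,0]]}}

```text
t: 4.67
tcp_pos: [0.469, -0.0413, 0.2325]
tool_rot: [-179.9, 0.5, 2.5]
ft_force: [-0.2, 0.2, -1.8]
grip_width: 0.0176
```

Run:
```python
from h import *
from station import ctrl, optics
o=ctrl.observe(); c=optics.read_camera("wrist"); pickle.dump((o,c),open("w3.pkl","wb"))
print(o["t"],o["tcp_pos"],o["tool_rot"],o["ft_force"])
t=optics.read_camera("top"); g=cv2.resize(t["frame"][150:265,150:290],None,fx=2.5,fy=2.5,interpolation=cv2.INTER_CUBIC)
w=c["frame"][:288,80:430]; g=cv2.convertScaleAbs(np.hstack([w,g[:288]]),alpha=1.4); cv2.imwrite("pics/w3.png",g[:,:,::-1])
```

```text
4.6667 [ 0.46896809 -0.04131844  0.23251774] [-179.91596066    0.46583598    2.50030632] [-0.23939127  0.20736786 -1.75268098]
```

View pics/w3.png

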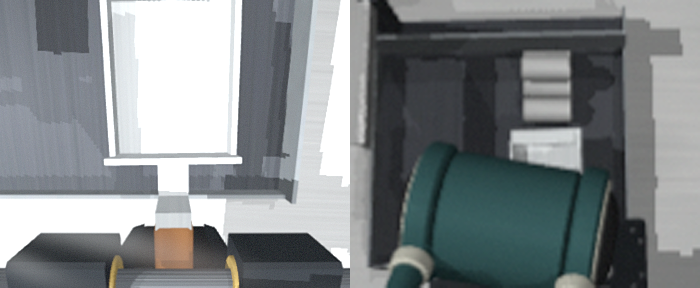

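The top view shows the scoop nose (cols 510–582, centre 546) in line with the sleeves (523–571, centre 547). The wrist view has the back wall inside the near wall. Next I'll set it on the floor.

{"fn": "carry_out", "kwargs": {"commands": [[0,0,-1,0,0,0],[0,0,-2,0,0,0],[0,0,-2.8,0,0,0],[0,0,-3.3,0,0,0],[0,0,-3.3,0,0,0]]}}

```text
t: 5.18
tcp_pos: [0.4708, -0.0418, 0.2021]
tool_rot: [-180.0, 0.2, 2.5]
ft_force: [-0.7, 0.4, -1.5]
grip_width: 0.0174
```

{"fn": "carry_out", "kwargs": {"commands": [[0,0,-0.1,0,0,0],[0,0,-0.2,0,0,0],[0,0,-0.3,0,0,0],[0,0,-0.4,0,0,0],[0,0,-0.4,0,0,0]]}}

```text
t: 5.6
tcp_pos: [0.4718, -0.0419, 0.1999]
tool_rot: [180.0, -0.0, 2.5]
ft_force: [-0.3, 1.1, -2.7]
grip_width: 0.017
```

{"fn": "carry_out", "kwargs": {"commands": [[0,0,-0.05,0,0,0],[0,0,-0.1,0,0,0],[0,0,-0.15,0,0,0],[0,0,-0.15,0,0,0]]}}

```text
t: 5.93
tcp_pos: [0.4722, -0.042, 0.1991]
tool_rot: [180.0, -0.1, 2.5]
ft_force: [-2.2, 1.0, 5.0]
grip_width: 0.0171
```

Run:
```python
from h import *
from station import ctrl, optics
for i in range(3):
    optics.read_camera("top");o=ctrl.observe(); print(o["t"],o["tcp_pos"].round(4),o["tool_rot"].round(2),o["ft_force"].round(2),o["moment"].round(3))
```

```text
5.9833 [ 0.4722 -0.042   0.1991] [ 1.7999e+02 -8.0000e-02  2.4700e+00] [-2.42  0.53  5.11] [ 0.05   0.19  -0.007]
6.0333 [ 0.4722 -0.042   0.1991] [ 1.7999e+02 -8.0000e-02  2.4800e+00] [-2.2 -0.5  5.2] [0.08  0.136 0.026]
6.0833 [ 0.4722 -0.042   0.1991] [ 1.7999e+02 -8.0000e-02  2.4700e+00] [-2.03  0.1   5.24] [0.093 0.164 0.038]
```

{"fn": "carry_out", "kwargs": {"commands": [[1,0.04,0,0,0,0],[2,0.09,0,0,0,0],[3,0.13,0,0,0,0],[4,0.17,0,0,0,0],[5,0.22,0,0,0,0]]}}

```text
t: 6.5
tcp_pos: [0.5224, -0.0398, 0.1993]
tool_rot: [180.0, -0.0, 2.5]
ft_force: [-4.7, -0.6, 8.8]
grip_width: 0.017
```

{"fn": "carry_out", "kwargs": {"commands": [[0.7,0.03,0,0,0,0],[1.4,0.06,0,0,0,0],[2.1,0.09,0,0,0,0],[2.8,0.12,0,0,0,0],[3.5,0.15,0,0,0,0]]}}

```text
t: 6.92
tcp_pos: [0.5572, -0.0383, 0.1994]
tool_rot: [180.0, -0.0, 2.5]
ft_force: [-3.4, -0.2, 7.5]
grip_width: 0.0174
```

{"fn": "carry_out", "kwargs": {"commands": [[0.5,0.02,0,0,0,0],[1,0.04,0,0,0,0],[1.5,0.06,0,0,0,0],[2,0.09,0,0,0,0],[2.3,0.1,0,0,0,0]]}}

```text
t: 7.33
tcp_pos: [0.5762, -0.0371, 0.1991]
tool_rot: [-179.9, 0.8, 2.5]
ft_force: [-28.0, -1.0, 32.7]
grip_width: 0.0174
```

{"fn": "carry_out", "kwargs": {"commands": [[0,0,0,0,0,0],[0,0,0,0,0,0]]}}

```text
t: 7.5
tcp_pos: [0.576, -0.0371, 0.1991]
tool_rot: [-179.9, 0.7, 2.5]
ft_force: [-21.0, -0.1, 23.4]
grip_width: 0.0172
```

Run:
```python
from h import *
from station import ctrl, optics
o=ctrl.observe(); print(o["tcp_pos"].round(4),o["tool_rot"].round(2),o["ft_force"].round(2),o["moment"].round(3))
c=optics.read_camera("wrist"); s=optics.read_camera("scene")
g=cv2.resize(s["frame"][170:340,170:390],None,fx=1.76,fy=1.76,interpolation=cv2.INTER_CUBIC)
g=cv2.convertScaleAbs(np.hstack([c["frame"][:299,80:430],g[:299]]),alpha=1.3); cv2.imwrite("pics/w4.png",g[:,:,::-1])
```

```text
[ 0.576  -0.0371  0.1991] [-179.93    0.74    2.51] [-20.97  -0.06  23.38] [0.196 3.003 0.027]
```

View pics/w4.png

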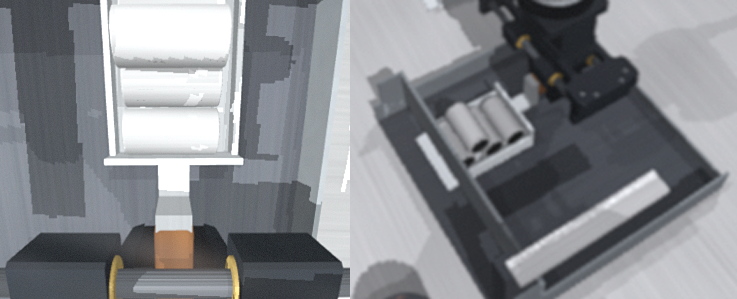

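The wrist view shows three tubes abreast in the pan (rows 20, 85 and 130), the top one nearest the stop, and the scene view shows the whole heap in the pan. The 28 N rise means the sleeves are squeezed between back wall and stop, i.e. fully home. I'll draw back gently and look.

{"fn": "carry_out", "kwargs": {"commands": [[-0.4,-0.02,0,0,0,0],[-0.9,-0.04,0,0,0,0],[-1.5,-0.07,0,0,0,0],[-2.1,-0.09,0,0,0,0],[-2.7,-0.12,0,0,0,0]]}}

```text
t: 8.02
tcp_pos: [0.553, -0.0385, 0.1988]
tool_rot: [180.0, -0.1, 2.5]
ft_force: [1.1, 0.5, 2.9]
grip_width: 0.0175
```

{"fn": "carry_out", "kwargs": {"commands": [[-0.6,-0.03,0,0,0,0],[-1.2,-0.05,0,0,0,0],[-1.8,-0.08,0,0,0,0],[-2.2,-0.1,0,0,0,0],[-2.2,-0.1,0,0,0,0]]}}

```text
t: 8.43
tcp_pos: [0.5298, -0.0395, 0.1985]
tool_rot: [180.0, 0.0, 2.5]
ft_force: [-0.1, 0.1, 8.5]
grip_width: 0.0173
```

Run:
```python
from h import *
from station import ctrl, optics
o=ctrl.observe(); print(o["tcp_pos"].round(4),o["tool_rot"].round(2),o["ft_force"].round(2),o["moment"].round(3))
t=optics.read_camera("top"); s=optics.read_camera("scene");w=optics.read_camera("wrist")
a=cv2.resize(t["frame"][150:230,190:270],(299,299),interpolation=cv2.INTER_CUBIC)
b=cv2.resize(s["frame"][190:290,185:285],(299,299),interpolation=cv2.INTER_CUBIC)
g=cv2.convertScaleAbs(np.hstack([a,b,w["frame"][:299,160:350]]),alpha=1.2); cv2.imwrite("pics/w5.png",g[:,:,::-1])
```

```text
[ 0.5298 -0.0395  0.1985] [1.7999e+02 2.0000e-02 2.4700e+00] [-0.11  0.15  8.53] [ 0.057 -0.12  -0.073]
```

View pics/w5.png

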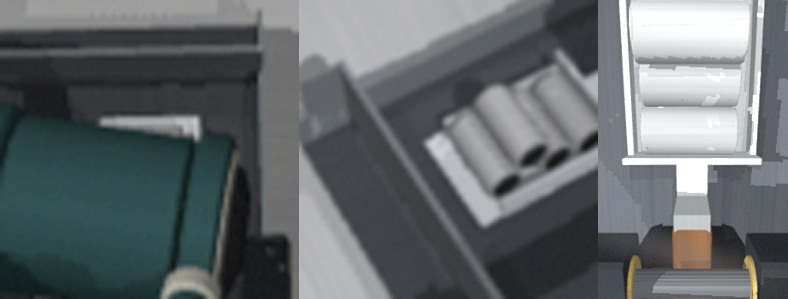

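All four sleeves are in the pan: a, b and c are level and d is on top between a and b, with the nose clear of the stop. I'll lift to strike height.

{"fn": "carry_out", "kwargs": {"commands": [[0,0,0.3,0,0,0],[0,0,1,0,0,0],[0,0,2,0,0,0],[0,0,3,0,0,0],[0,0,4,0,0,0]]}}

```text
t: 9.0
tcp_pos: [0.5299, -0.0393, 0.2384]
tool_rot: [-180.0, 0.1, 2.5]
ft_force: [0.0, 0.7, -3.5]
grip_width: 0.0172
```

{"fn": "carry_out", "kwargs": {"commands": [[0.2,0,0.5,0,0,0],[0.5,0.02,0.7,0,0,0],[0.8,0.03,0.75,0,0,0],[0.9,0.04,0.75,0,0,0],[0.9,0.04,0.75,0,0,0]]}}

```text
t: 9.42
tcp_pos: [0.5398, -0.039, 0.2454]
tool_rot: [-180.0, 0.0, 2.5]
ft_force: [0.2, -0.5, -3.4]
grip_width: 0.0171
```

Run:
```python
from h import *
from station import ctrl, optics
w=optics.read_camera("wrist"); s=optics.read_camera("scene"); pickle.dump(s,open("scene6.pkl","wb"))
o=ctrl.observe(); print(o["tcp_pos"].round(4),o["tool_rot"].round(2),o["ft_force"].round(2),o["moment"].round(3))
b=cv2.resize(s["frame"][170:350,160:400],None,fx=2.2,fy=2.2,interpolation=cv2.INTER_CUBIC)
g=cv2.convertScaleAbs(np.hstack([b,np.pad(w["frame"][:384,160:380],((0,12),(0,0),(0,0)))]),alpha=1.2); cv2.imwrite("pics/w6.png",g[:,:,::-1])
```

```text
[ 0.5394 -0.039   0.245 ] [-1.7999e+02  8.0000e-02  2.4800e+00] [-0.73  0.08 -3.17] [ 0.038  0.28  -0.016]
```

View pics/w6.png

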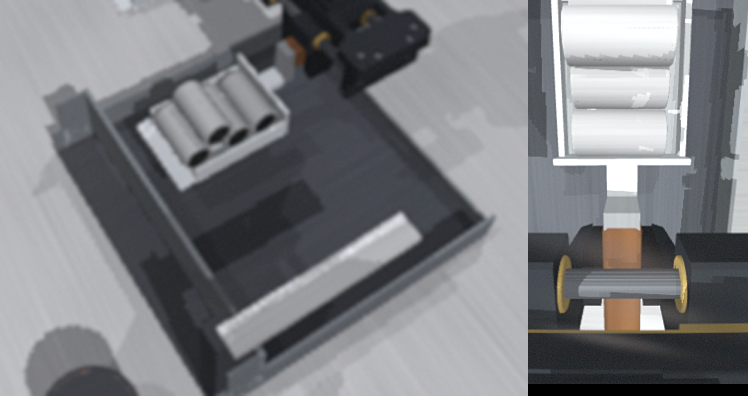

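Run:
```python
from h import *
s=load("scene6"); t=load("top")
z=lambda p,h: cast(s,np.array(p)/2.2+[160,170],h)[:,:2].round(4).tolist()
print("nose z.05",z([(138,124),(185,188)],.05),"z.04",z([(138,124),(185,188)],.04))
hx=np.array([.5394,-.039])-.01*np.array([.999,.043]); print("expected nose",hx+.156*np.array([.999,.043]))
print("bar low edge .088",z([(420,238),(230,355)],.088),"bar top edge",z([(403,213),(216,328)],.088),z([(403,213),(216,328)],.118))
print("glass foot",cast(t,[(95,148)],0.0),"rim",cast(t,[(72,138),(104,138)],.08))
```

```text
nose z.05 [[0.6853, -0.0682], [0.6803, 0.005]] z.04 [[0.6828, -0.0747], [0.6777, -0.0002]]
expected nose [ 0.685254 -0.032722]
bar low edge .088 [[0.5647, 0.1439], [0.724, 0.1482]] bar top edge [[0.5629, 0.1219], [0.7229, 0.1281]] [[0.5777, 0.1322], [0.7289, 0.1381]]
glass foot [[0.76630598 0.34543551 0.        ]] rim [[0.76382008 0.37402498 0.08      ]
 [0.76506742 0.28955132 0.08      ]]
```

Run:
```python
from h import *
s=load("scene6"); t=load("top")
for P in [(.5775,.133,.088),(.5775,.133,.118),(.5775,.139,.118),(.5775,.139,.088),(.5775,.139,.108)]:
    print(P,"scene crop",((proj(s,P)-[160,170])*2.2).round(1),"top crop",((proj(t,P)-[145,130])*3).round(1))
```

```text
(0.5775, 0.133, 0.088) scene crop [[396.4 234.2]] top crop [[ 37.5 240.5]]
(0.5775, 0.133, 0.118) scene crop [[403.9 213.7]] top crop [[ 28.3 233. ]]
(0.5775, 0.139, 0.118) scene crop [[409.4 220.5]] top crop [[ 20.7 232.9]]
(0.5775, 0.139, 0.088) scene crop [[401.5 240.8]] top crop [[ 30.2 240.3]]
(0.5775, 0.139, 0.108) scene crop [[406.7 227.5]] top crop [[ 23.9 235.4]]
```

Run:
```python
from h import *
s=load("scene6"); t=load("top")
for n,c,(x0,x1,y0,y1) in (("scene",s,(250,370,255,345)),("top",t,(148,162,140,220))):
    g=cv2.cvtColor(c["frame"],cv2.COLOR_RGB2GRAY)[y0:y1,x0:x1]
    m=cv2.inRange(g,105,255) if n=="scene" else cv2.inRange(g,0,255)
    ks=[k for k in cv2.findContours(m,0,2)[0] if cv2.contourArea(k)>150]
    for k in ks:
        q=cv2.approxPolyDP(k,2,True).reshape(-1,2)+[x0,y0]; print(n,cv2.contourArea(k),q.tolist())
g=cv2.cvtColor(s["frame"],cv2.COLOR_RGB2GRAY)
print(g[262:284,334:358])
g=cv2.cvtColor(t["frame"],cv2.COLOR_RGB2GRAY)
print(g[202:214,148:164])
```

```text
scene 2615.5 [[369, 285], [280, 344], [369, 344]]
scene 1511.0 [[350, 276], [343, 267], [340, 267], [258, 319], [268, 331], [347, 281]]
top 1027.0 [[148, 140], [148, 219], [161, 219], [161, 140]]
[[ 60  60  59  60  61  60  60  61  61  62  61  60  61  59  60  60  59  60
   59  59  59  60  60  60]
 [ 60  61  61  61  61  60  60  59  60  60  60  61  60  60  60  60  60  60
   60  59  59  61  62  60]
 [ 60  60  62  61  60  60  59  58  59  59  59  59  61  60  60  60  59  59
   58  59  61  61  61  60]
 [ 61  61  61  60  59  59  61  70  68  62  59  58  59  59  60  59  59  60
   60  61  61  61  60  60]
 [ 61  59  60  58  59  63  81 102 102  82  64  58  58  59  58  58  59  60
   61  59  60  60  59  61]
 [ 60  59  58  63  73  92 120 144 144 114  79  59  57  58  60  59  60  60
   60  61  59  60  61  60]
 [ 59  61  67  82 108 135 157 172 169 143 104  69  58  59  60  61  61  60
   60  59  61  61  61  60]
 [ 63  75  95 119 145 166 180 182 175 161 129  89  64  58  59  60  60  60
   60  61  61  62  60  61]
 [ 90 110 135 155 168 178 181 181 175 166 144 111  80  63  58  60  59  60
   60  61  61  60  61 
[... 1423 characters left out ...]
  44  49  45  27  28  28  28]
 [111 112 114 122 123 136 143 117  64  41  49  44  28  27  25  28]
 [110 111 113 118 114 125 139 116  62  42  50  45  28  27  26  28]
 [110 111 110 112 108 121 136 113  55  43  53  49  27  28  26  27]
 [101 102 100  96  90  97 101  79  47  42  52  49  28  27  25  28]
 [106 107 106 104  97  90  79  58  44  42  52  48  27  27  27  28]
 [112 111 111 111 107 101  97  83  68  60  56  45  28  28  27  26]
 [109 109 109 109 106  99  99  97  93  86  71  46  27  28  25  28]
 [109 108 108 109 105  98  99  98  99  96  78  46  29  28  27  28]
 [108 108 109 108 104  98  99  99  99  93  76  47  27  25  25  25]
 [107 108 107 106 100  99  97  97  99  91  73  47  27  25  28  27]]
```

Two views agree on the bar's free end at x≈0.578, y≈0.13–0.15, with its top at about 0.118. After the sideways drift the riser end passes at x≈0.557, 20 mm clear, and the nose at 0.677. I'll draw sideways.

{"fn": "carry_out", "kwargs": {"commands": [[-0.03,0.7,0,0,0,0],[-0.09,2,0,0,0,0],[-0.17,4,0,0,0,0],[-0.28,6.5,0,0,0,0],[-0.38,8.8,0,0,0,0]]}}

```text
t: 9.93
tcp_pos: [0.5354, 0.0507, 0.2455]
tool_rot: [-180.0, 0.0, 2.4]
ft_force: [-0.1, 0.9, -2.9]
grip_width: 0.0171
```

{"fn": "carry_out", "kwargs": {"commands": [[-0.07,1.6,0,0,0,0],[-0.12,2.8,0,0,0,0],[-0.16,3.6,0,0,0,0],[-0.19,4.4,0,0,0,0],[-0.23,5.2,0,0,0,0]]}}

```text
t: 10.35
tcp_pos: [0.5334, 0.1016, 0.2457]
tool_rot: [180.0, 0.0, 2.5]
ft_force: [-0.0, -0.5, -3.2]
grip_width: 0.0172
```

{"fn": "carry_out", "kwargs": {"commands": [[-0.03,0.8,0,0,0,0],[-0.07,1.6,0,0,0,0],[-0.1,2.4,0,0,0,0],[-0.14,3.2,0,0,0,0],[-0.17,4,0,0,0,0]]}}

```text
t: 10.77
tcp_pos: [0.5318, 0.1416, 0.2457]
tool_rot: [-180.0, 0.0, 2.5]
ft_force: [-0.1, 0.8, -3.0]
grip_width: 0.0175
```

Run:
```python
from h import *
from station import ctrl, optics
w=optics.read_camera("wrist"); s=optics.read_camera("scene")
o=ctrl.observe(); print(o["tcp_pos"].round(4),o["tool_rot"].round(2),o["ft_force"].round(2),o["moment"].round(3))
b=cv2.resize(s["frame"][170:350,160:400],None,fx=2.2,fy=2.2,interpolation=cv2.INTER_CUBIC)
g=cv2.convertScaleAbs(np.hstack([b,np.pad(w["frame"][:384,130:390],((0,12),(0,0),(0,0)))]),alpha=1.2); cv2.imwrite("pics/w7.png",g[:,:,::-1])
```

```text
[0.5319 0.1421 0.2458] [-1.7998e+02 -1.0000e-02  2.5300e+00] [ 0.38  0.95 -1.81] [0.048 0.239 0.001]
```

View pics/w7.png

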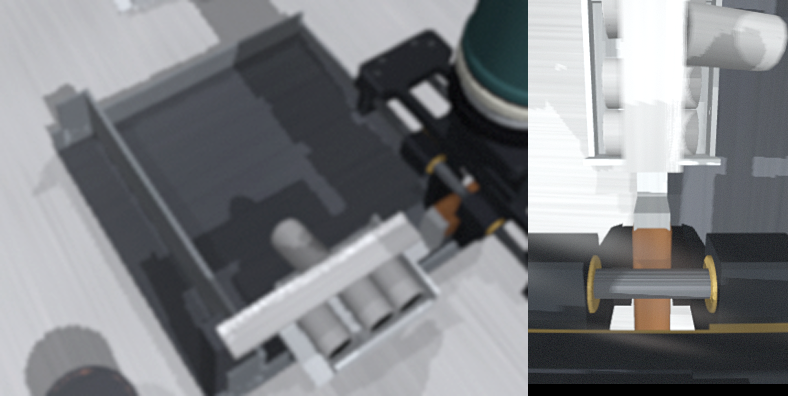

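The bar is pushing d off the top over the pan's bin side, and three sleeves lie level under the bar. I'll carry on slowly.

{"fn": "carry_out", "kwargs": {"commands": [[-0.03,0.8,0,0,0,0],[-0.07,1.6,0,0,0,0],[-0.1,2.4,0,0,0,0],[-0.14,3.2,0,0,0,0],[-0.17,4,0,0,0,0]]}}

```text
t: 11.28
tcp_pos: [0.5301, 0.1819, 0.2458]
tool_rot: [-180.0, -0.0, 2.5]
ft_force: [0.2, -0.1, -2.7]
grip_width: 0.0171
```

{"fn": "carry_out", "kwargs": {"commands": [[-0.04,1,0,0,0,0],[-0.09,2.2,0,0,0,0],[-0.15,3.5,0,0,0,0],[-0.2,4.6,0,0,0,0],[-0.22,5,0,0,0,0]]}}

```text
t: 11.7
tcp_pos: [0.5279, 0.2331, 0.2458]
tool_rot: [-180.0, -0.0, 2.6]
ft_force: [0.3, -0.1, -2.5]
grip_width: 0.0172
```

Run:
```python
from h import *
from station import ctrl, optics
w=optics.read_camera("wrist"); s=optics.read_camera("scene")
o=ctrl.observe(); print(o["tcp_pos"].round(4),o["tool_rot"].round(2),o["ft_force"].round(2),o["moment"].round(3))
b=cv2.resize(s["frame"][170:384,160:420],None,fx=2,fy=2,interpolation=cv2.INTER_CUBIC)
g=cv2.convertScaleAbs(np.hstack([b,np.pad(w["frame"][:384,130:390],((0,44),(0,0),(0,0)))]),alpha=1.2); cv2.imwrite("pics/w8.png",g[:,:,::-1])
```

```text
[0.5278 0.2322 0.2457] [-1.80e+02 -1.00e-02  2.57e+00] [ 0.05 -0.02 -3.01] [-0.04   0.208 -0.023]
```

View pics/w8.png

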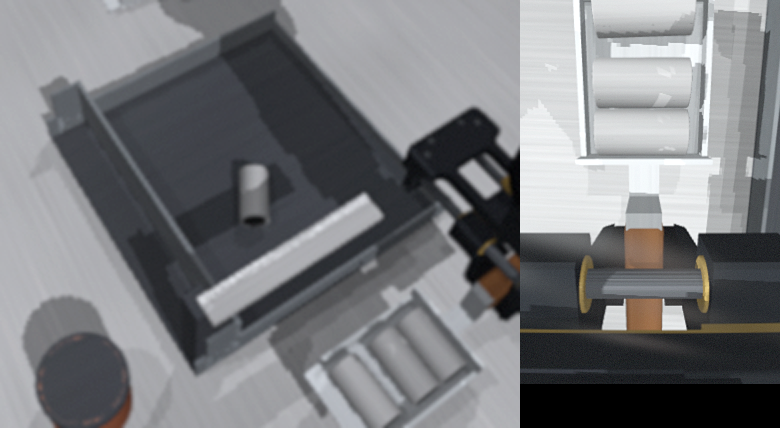

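d is in the bin and three sleeves lie level in the scoop. I'll move slightly further out and back to keep the gripper body clear of the bar, then lower.

{"fn": "carry_out", "kwargs": {"commands": [[-0.2,0.4,0,0,0,0],[-0.6,1.1,-0.3,0,0,0],[-0.9,1.7,-1,0,0,0],[-1,2,-2,0,0,0],[-1,2,-3,0,0,0]]}}

```text
t: 12.22
tcp_pos: [0.5174, 0.2515, 0.2148]
tool_rot: [-180.0, 0.0, 2.5]
ft_force: [0.2, -0.0, -2.0]
grip_width: 0.0173
```

{"fn": "carry_out", "kwargs": {"commands": [[0,0,-0.6,0,0,0],[0,0,-1.1,0,0,0],[0,0,-1.5,0,0,0],[0,0,-1.7,0,0,0],[0,0,-1.8,0,0,0]]}}

```text
t: 12.63
tcp_pos: [0.5181, 0.2508, 0.1974]
tool_rot: [180.0, 0.0, 2.5]
ft_force: [-1.1, -0.2, -1.8]
grip_width: 0.0172
```

{"fn": "carry_out", "kwargs": {"commands": [[0,0,-0.05,0,0,0],[0,0,-0.1,0,0,0],[0,0,-0.15,0,0,0],[0,0,-0.15,0,0,0]]}}

```text
t: 12.97
tcp_pos: [0.5183, 0.2511, 0.1967]
tool_rot: [-180.0, -0.1, 2.5]
ft_force: [-0.3, -0.2, -2.6]
grip_width: 0.0173
```

{"fn": "carry_out", "kwargs": {"commands": [[0,0,-0.05,0,0,0],[0,0,-0.05,0,0,0],[0,0,-0.05,0,0,0]]}}

```text
t: 13.22
tcp_pos: [0.5183, 0.2511, 0.1964]
tool_rot: [-180.0, -0.1, 2.5]
ft_force: [-1.5, -1.0, 2.7]
grip_width: 0.0173
```

{"fn": "carry_out", "kwargs": {"commands": [[0,0,-0.05,0,0,0],[0,0,-0.05,0,0,0],[0,0,-0.05,0,0,0]]}}

```text
t: 13.47
tcp_pos: [0.5182, 0.2512, 0.1961]
tool_rot: [-180.0, -0.0, 2.5]
ft_force: [-1.9, -1.2, 5.4]
grip_width: 0.0171
```

Contact. Releasing.

{"fn": "carry_out", "kwargs": {"commands": [[0,0,0,0,0,0],[0,0,0,0,0,0],[0,0,0,0,0,0],[0,0,0,0,0,0],[0,0,0,0,0,0]], "fingers": 0.3}}

```text
t: 13.88
tcp_pos: [0.5179, 0.251, 0.195]
tool_rot: [180.0, 0.0, 2.5]
ft_force: [-0.4, 0.3, 0.2]
grip_width: 0.0483
```

{"fn": "carry_out", "kwargs": {"commands": [[0,0,0,0,0,0],[0,0,0,0,0,0],[0,0,0,0,0,0],[0,0,0,0,0,0],[0,0,0,0,0,0]]}}

```text
t: 14.3
tcp_pos: [0.5179, 0.251, 0.1952]
tool_rot: [-180.0, -0.0, 2.5]
ft_force: [-0.5, -0.3, -0.9]
grip_width: 0.0619
```

{"fn": "carry_out", "kwargs": {"commands": [[0,0,0.7,0,0,0],[0,0,2.5,0,0,0],[0,0,5,0,0,0],[0,0,8,0,0,0],[0,0,11,0,0,0]]}}

```text
t: 14.72
tcp_pos: [0.5175, 0.2508, 0.3063]
tool_rot: [180.0, 0.1, 2.5]
ft_force: [0.2, 1.2, 0.2]
grip_width: 0.0621
```

{"fn": "carry_out", "kwargs": {"commands": [[-2,-1,3,0,0,0],[-4,-2,5,0,0,0],[-6,-4,7,0,0,0],[-8,-6,8,0,0,0],[-8,-8,8,0,0,0]]}}

```text
t: 15.13
tcp_pos: [0.436, 0.1707, 0.3888]
tool_rot: [-179.9, -0.2, 2.6]
ft_force: [1.4, -0.3, -0.8]
grip_width: 0.0616
```

Run:
```python
from h import *
from station import ctrl, optics
t=optics.read_camera("top"); s=optics.read_camera("scene")
o=ctrl.observe(); print(o["t"],o["tcp_pos"].round(4),o["ft_force"].round(2),o["grip_width"])
a=cv2.resize(t["frame"][110:290,40:400],None,fx=2.1,fy=2.1,interpolation=cv2.INTER_CUBIC)[:, :756]
b=cv2.resize(s["frame"][200:384,140:500],None,fx=1.1,fy=1.1)
b=cv2.copyMakeBorder(b,0,0,0,756-b.shape[1],cv2.BORDER_CONSTANT)
g=cv2.convertScaleAbs(np.vstack([a,b]),alpha=1.3); cv2.imwrite("pics/w9.png",g[:,:,::-1]); print(g.shape)
```

```text
15.2333 [0.4372 0.1694 0.3868] [-0.47  0.    0.17] 0.06153405393036832
(580, 756, 3)
```

View pics/w9.png

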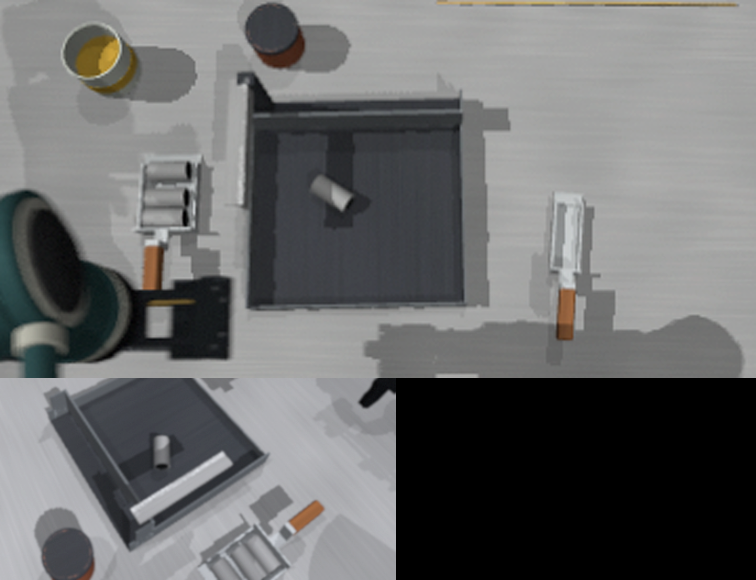

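The final view shows the scoop flat on the bench outside the bar at about (168,195) with three sleeves in it. One sleeve is in the bin at (332,193), the narrow scoop hasn't moved, and the gripper is clear.

```bash
python3 -c "
from station import ctrl; print(ctrl.close_job())"
```

```text
the job is handed in; nothing more can be done
None
```

The job is done and handed in at about 15 s of the 54 s allowed. I gripped the wide scoop by its wooden handle at 60 N. I pushed it along the bin floor under the far stop, drew the nose back out and lifted. I then drew it sideways under the strike bar with its underside about 50 mm above the bench, set it down on the outer side and let go.

**Last checks:** The final pictures show three sleeves in one layer in the scoop, flat on the bench outside the bar. The fourth sleeve lies in the bin, and the narrow scoop and glassware are where they were. The gripper is open and clear, with no real force on it.

**Points that disagreed or came up short:**
- **Push:** it stopped about 4 mm short of the commanded point at about 28 N forward and 33 N up on the wrist, well under 120 N. All four sleeves were already in the pocket.
- **Strike bar:** my two camera views of it disagreed at first by up to 18 mm. I settled on a free end at x ≈ 0.578 m, and the scoop passed it without contact.
- **Gap in the pocket:** the three sleeves don't fill its full length, so there is a small gap between the front and middle ones.

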